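# Flip a coated test panel over the edge of the inspection board

## Task

Turn the cream test panel over onto the inspection board without picking it up: with the fingertips push it against the board's front edge until its near side rises and it tips up and over, landing green side up on the board, then push it on so that it lies flat with no part of it hanging over the front edge. Never lift the panel clear of bench and board, and leave the pellets, vial, weighing boat and the other vessels where they are.

Things in the scene. Friction and masses are not known exactly. Their poses are not given: they have to be found in the camera images.
- board: grey inspection board fixed to the bench, white top, yellow line along the front edge; 340 mm wide (y), 15 mm high, square upright front face, flat top 158 mm deep, then an aluminium back rail 12 mm thick, 35 mm above the bench. Origin: middle of the front face at bench level; x points from the front edge back over the board, y left along the edge, z up. Place and yaw (within 0.3 rad) vary.
- panel: loose rigid panel, about 100 g, 80 (x) x 100 (y) x 10 mm (z), flat on the bench 8 to 32 mm short of the board's front face, within 0.12 rad of square. Cream +z face up at the start, green -z face down. The 100 mm edge facing the board is half-round, radius 5 mm; the one away from it is square. Origin: its centre (mid-thickness). Friction coefficient 0.6, more with fingertips.
- panel_near (a point): middle of the square edge away from the board, at mid-thickness, 5 mm inside it. If that edge is pressed towards the board, fingertips close to the bench, with 5 to 10 N and then raised while still pressing, it rises with the tips by friction, 75 mm from the turning axis: the round edge's centre line, which stays in the corner of bench and board, 5 mm from each. Past upright the panel topples onto the board.
- panel_front_left (a point): point on the panel half-way through its thickness, 5 mm inside the square edge that is away from the board at the start, at the left end of that edge as it lies at the start
- panel_front_right (a point): point on the panel half-way through its thickness, 5 mm inside the square edge that is away from the board at the start, at the right end of that edge as it lies at the start
- panel_back_left (a point): point on the panel half-way through its thickness, 5 mm inside the round edge that faces the board at the start, at the left end of that edge as it lies at the start
- panel_back_right (a point): point on the panel half-way through its thickness, 5 mm inside the round edge that faces the board at the start, at the right end of that edge as it lies at the start
- pellet_a: cream pressed pellet, 26 mm across, 12 mm high, loose on the board's left part (+y side); bystander, to be left alone. Origin: centre of its underside.
- pellet_b: cream pressed pellet, 26 mm across, 12 mm high, loose on the board's right part (-y side); bystander, to be left alone. Origin: centre of its underside.
- vial: small amber vial with blue cap, 26 mm across, 50 mm tall, standing on the bench left of the panel; bystander, to be left alone. Origin: centre of its underside.
- boat: white square weighing boat, 70 x 70 x 18 mm, on the bench right of the panel; bystander, to be left alone. Origin: centre of its underside.
- wash_bottle: white bottle with red cap, 64 mm across, 140 mm tall, on the bench far to the right; bystander, to be left alone. Origin: centre of its underside.
- beaker: clear beaker, 70 mm across, 85 mm tall, on the bench far to the left; bystander, to be left alone. Origin: centre of its underside.
- jar: amber jar with black cap, 60 mm across, 80 mm tall, on the bench far to the left; bystander, to be left alone. Origin: centre of its underside.
There are look-alikes about, which are no part of the job. Of the things like the panel, leave any that is pink; of the rest the larger one is meant.

How it is judged:
By the outcome, as a careful person would: the job done as asked, in the order asked, and still so for the second after the job is handed in, with the robot touching nothing.
It also fails if it takes over 58 s, if anything falls off the work surface, if the arm or the gripper's body presses on something with over 40 N, if the wrist force passes 120 N, or if a joint passes its speed limit or range.

## Robot

A 7-joint arm with a two-finger parallel gripper is mounted at the origin on the work surface. World frame = base frame: x ahead of the robot, y to its left, z up, the work surface at z = 0. Lengths are in m, angles in rad, forces in N, time in s.
With the tool pointing down it reaches from about 0.425 to 0.875 m from the base axis. Payload 4.7 kg.
Tool frame: the origin (TCP) lies at the centre of the arm's flange, where the gripper is bolted on; the fingertips stand 182 mm ahead of it and the grasp point (between the pads) lies 164 mm ahead of it; x points along the fingers, y is the direction in which the jaws open and shut, and the axes are right-handed (so a half turn about x gives the same grasp; the last joint's range is limited). The gripper opens to 87 mm and grips with 3 to 60 N. Pads are 19 mm wide; open, the fingers measure 117 mm over their backs; the gripper's body (75 mm by 190 mm) begins 51 mm behind the grasp point.
Start: joints at [1.255, 0.321, -0.07, 1.45, 0.023, 1.371, -0.057], TCP at [0.21, -0.615, 0.405] pointing down, gripper open.
Joint ranges: [-2.86, 2.86], [-0.3, 2.09], [-1.38, 1.24], [0.06, 2.45], [-1.56, 4.7], [0.09, 2.05], [-2.69, 2.69]. Speed limits (rad/s): [2.57, 2.57, 3.14, 3.14, 3.14, 3.14, 3.14].

## Interface

Orientations are given as a rotation vector (axis times angle).
In Python, from bench import ctrl gives the robot as it stands.
- The arm moves only by the shell command python3 -m crank 'ROWS' [FORCE]. ROWS is JSON, one flat list of numbers, 7 for each row, row after row: the shift along the tool's x, y, z in mm, then the turn, a rotation vector about the tool's x, y, z in rad, then the finger opening in mm, from 0 to 87. A call has exactly 5 rows; each row shifts and turns the commanded pose from where the row before left it, along the tool's axes as they then stand; what a row does not reach is not made up. A row lasts 1/8 s, in which the tool goes at most 62.5 mm and 10.7 degrees, less where a joint would pass 70% of its speed; a pose out of reach is approached as far as the arm can. A call with a gripper value outside its range is refused whole. The fingers move at their own pace and stop on an object; FORCE is the grip in N (left out, the last holds). Time passes only in rows, so rows that do not move let the fingers close, or fill a call up. It gives the time, the measured TCP pose, the force and the opening at its end, in the units of the state.
- ctrl.get_state(): the state, without advancing time (a new reading comes with each control period).
- ctrl.get_image(name): name is "scene" or "top" or "wrist"; returns the picture (400x640x3 uint8, red, green, blue); there is no depth.
- ctrl.camera_params(name): a dict with "K" (3x3 intrinsics, pixels), "world_to_cam" (4x4, takes a point from world to camera coordinates); the wrist camera has in their place "hand_eye" (4x4, takes a point from camera to tool coordinates, whose origin is the TCP and whose axes are the tool frame's). Camera axes: x right, y down, z forward; pixel columns grow to the right and rows downward; lengths in m; the calibration is good to about 2 mm. A picture is of the moment at which its call begins: read the wrist's pose just before it. camera_params takes no time and is no camera call.
- ctrl.close_job(): hands the job in, once; it reports no verdict.
Trained networks look in the newest picture that a camera, given by its name, has taken for a name from the list of things; names that differ only in an ending like _2 or _b are one class to them, and where a whole thing is asked for, a point or a joint stands for the part that bears it (a point fixed in the world has none). Each returns a list of dicts, best first, with "confidence" (0 to 1); they miss things now and then, are a little off and sometimes report something else, mostly with a low value. They report only what shows in the picture. A call takes as long as a camera call. They do not tell look-alikes from the thing itself.
- ctrl.regions_of(camera, target): "region" (400x640 bool, what is visible of it) and "at" ([column, row] in pixels, amid what is visible of it).
- ctrl.mark_of(camera, target): "at" ([column, row] in pixels: a listed point, or the origin of a listed thing).
The state is a dict: "time": time; "joint_positions": joint angles; "qd": joint speeds; "joint_torque": joint torques, N m; "position": TCP position; "tool_rot": TCP orientation; "ft_force": force on the tool from outside, world axes, zero at the start; "torque": the same for the moment, N m; "grip_width": opening from 0.0 (shut) to 1.0 (fully open).
Only numpy, scipy, OpenCV 4.12 (cv2) and the standard library are available. Lean on these libraries where they do the work, as an engineer would, in place of code of your own. Each camera call takes 0.05 s, during which the arm holds its last target.

## Working session

There is one attempt and no reset: what is moved stays moved. The work goes in short steps, Python scripts to look and compute and a shell command to move; the robot and the scene stay as the last step left them, time stands still between calls to the robot, and variables do not carry over. Pictures are saved under pics/ and viewed, and the job is handed in when it is done.

```bash
ls; mkdir -p pics; python3 - <<'E'
from bench import ctrl
import cv2,numpy as np
s=ctrl.get_state()
for k in s: print(k,np.round(s[k],3))
for n in ("scene","top"):
    im=ctrl.get_image(n); cv2.imwrite(f"pics/{n}0.png",im[:,:,::-1])
    p=ctrl.camera_params(n); print(n,np.round(p["K"],1).tolist(),np.round(p["world_to_cam"],3).tolist())
print(np.round(ctrl.camera_params("wrist")["hand_eye"],3).tolist())
E
```

```text
pics
time 0.0
joint_positions [ 1.255  0.322 -0.07   1.452  0.023  1.371 -0.057]
qd [-0.     0.     0.     0.002  0.001  0.     0.003]
joint_torque [-0.0000e+00 -4.9129e+01 -4.0400e-01 -3.1253e+01 -6.4000e-02  4.4000e-02
  0.0000e+00]
position [ 0.21  -0.615  0.404]
tool_rot [ 2.043  0.342 -2.044]
ft_force [ 0.322 -1.054 -0.125]
torque [-0.008 -0.02   0.016]
grip_width 1.002
scene [[406.4, 0.0, 314.0], [0.0, 406.4, 197.2], [0.0, 0.0, 1.0]] [[0.245, 0.97, -0.006, -0.15], [0.52, -0.137, -0.843, -0.263], [-0.818, 0.203, -0.538, 1.547], [0.0, 0.0, 0.0, 1.0]]
top [[504.7, 0.0, 312.6], [0.0, 504.7, 199.0], [0.0, 0.0, 1.0]] [[-0.016, -1.0, 0.014, 0.003], [-0.992, 0.014, -0.128, 0.574], [0.128, -0.016, -0.992, 1.616], [0.0, 0.0, 0.0, 1.0]]
[[0.0, -0.271, 0.963, 0.019], [1.0, -0.001, -0.0, 0.001], [0.001, 0.963, 0.271, -0.075], [0.0, 0.0, 0.0, 1.0]]
```

View pics/scene0.png

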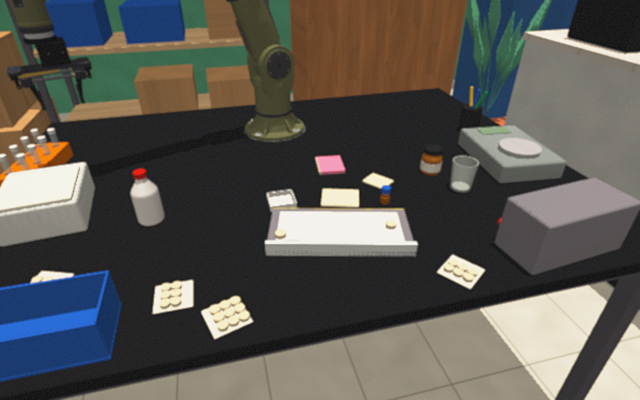

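View pics/top0.png

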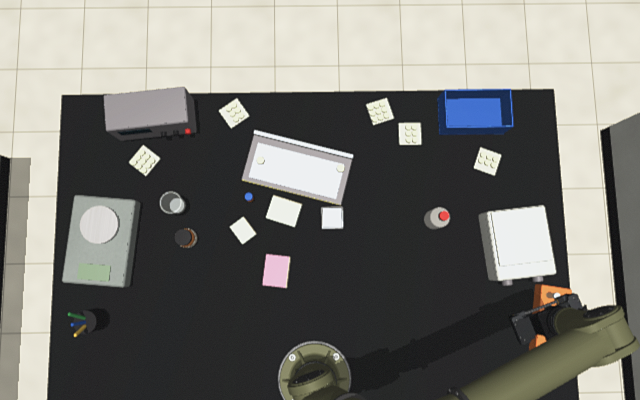

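Scene picture: the board is at about (340,230). Panel-like things in the top picture are cream large (284,210), cream small (243,230), pink (277,271), and the boat (332,218), which is white. By the description it is the large cream one at (284,210). I'll check it in a crop and measure.

```bash
cat > h.py <<'E'
import numpy as np,cv2
from scipy.spatial.transform import Rotation as R
from bench import ctrl
def ray(n,px,z):
    p=ctrl.camera_params(n);K=np.array(p["K"])
    if n=="wrist":
        s=ctrl.get_state();T=np.eye(4);T[:3,:3]=R.from_rotvec(s["tool_rot"]).as_matrix();T[:3,3]=s["position"];C=T@np.array(p["hand_eye"])
    else: C=np.linalg.inv(np.array(p["world_to_cam"]))
    d=C[:3,:3]@np.linalg.solve(K,[px[0],px[1],1]);o=C[:3,3]
    return o+d*(z-o[2])/d[2]
def proj(n,P):
    p=ctrl.camera_params(n);K=np.array(p["K"])
    if n=="wrist":
        s=ctrl.get_state();T=np.eye(4);T[:3,:3]=R.from_rotvec(s["tool_rot"]).as_matrix();T[:3,3]=s["position"];W=np.linalg.inv(T@np.array(p["hand_eye"]))
    else: W=np.array(p["world_to_cam"])
    q=K@(W@np.r_[P,1])[:3];return q[:2]/q[2]
E
python3 - <<'E'
from h import *
im=ctrl.get_image("top")
cv2.imwrite("pics/crop.png",cv2.resize(im[120:300,170:370],None,fx=4,fy=4,interpolation=cv2.INTER_CUBIC)[:600,:,::-1])
pts={}
for t,z in [("panel",.005),("board",0),("panel_near",.005),("panel_front_left",.005),("panel_front_right",.005),("panel_back_left",.005),("panel_back_right",.005),("boat",0),("vial",0),("pellet_a",.015)]:
    for d in ctrl.mark_of("top",t)[:4]:
        print(t,round(d["confidence"],2),np.round(d["at"],1),np.round(ray("top",d["at"],z),4))
r=ctrl.regions_of("top","panel")
for d in r:
    m=d["region"].astype(np.uint8); c=max(cv2.findContours(m,0,2)[0],key=cv2.contourArea)
    b=cv2.boxPoints(cv2.minAreaRect(c)); print(round(d["confidence"],2),m.sum(),d["at"],[np.round(ray("top",p,.01)[:2],4).tolist() for p in b])
for d in ctrl.regions_of("top","board")[:1]:
    m=d["region"].astype(np.uint8); c=max(cv2.findContours(m,0,2)[0],key=cv2.contourArea)
    b=cv2.boxPoints(cv2.minAreaRect(c)); print('board',b.tolist(),[np.round(ray("top",p,.015)[:2],4).tolist() for p in b])
E
```

```text
panel 0.88 [285.  210.3] [0.5413 0.0864 0.005 ]
panel 0.87 [241.9 232.4] [0.47   0.2294 0.005 ]
panel 0.76 [275.  269.1] [0.348  0.1209 0.005 ]
board 0.66 [287.6 191.9] [0.6037 0.0773 0.    ]
panel_near 0.74 [277.1 218.6] [0.514  0.1129 0.005 ]
panel_near 0.63 [237.7 236.5] [0.4566 0.2432 0.005 ]
panel_near 0.58 [262.2 271.2] [0.3419 0.1629 0.005 ]
panel_near 0.51 [297.5 204.6] [0.5598 0.0446 0.005 ]
panel_front_left 0.68 [269.5 213.4] [0.5317 0.138  0.005 ]
panel_front_left 0.68 [265.2 251.9] [0.4046 0.1528 0.005 ]
panel_front_left 0.57 [230.8 224.5] [0.4967 0.2661 0.005 ]
panel_front_right 0.91 [264.8 284.8] [0.2978 0.1545 0.005 ]
panel_front_right 0.61 [242.6 243.8] [0.4324 0.2271 0.005 ]
panel_back_left 0.76 [289.4 256.1] [0.3896 0.0733 0.005 ]
panel_back_left 0.69 [272.4 196.3] [0.5889 0.128  0.005 ]
panel_back_left 0.66 [241.9 216.4] [0.5231 0.2295 0.005 ]
panel_back_right 0.88 [255.6 233.2] [0.4666 0.1842 0.005 ]
panel_back_right 0.69 [271.8 196.1] [0.5896 0.13   0.005 ]
panel_back_right 0.62 [300.5 203.8] [0.5623 0.0345 0.005 ]
panel_back_right 0.6 [282.6 288.1] [0.2862 0.0966 0.005 ]
boat 0.71 [331.8 215.1] [ 0.5234 -0.0694  0.    ]
vial 0.5 [251.3 194.8] [0.5957 0.1988 0.    ]
pellet_a 0.73 [281.7 208.5] [0.5464 0.0968 0.015 ]
pellet_a 0.52 [342.4 169.5] [ 0.6747 -0.1073  0.015 ]
0.77 723 [276.2, 273.6] [[0.2985, 0.1636], [0.3961, 0.1491], [0.3835, 0.0694], [0.286, 0.0845]]
0.72 357 [241.2, 227.2] [[0.4876, 0.2709], [0.5207, 0.2262], [0.4639, 0.1843], [0.4311, 0.2289]]
0.28 680 [283.2, 209.5] [[0.5178, 0.1509], [0.5926, 0.1256], [0.56, 0.0332], [0.4855, 0.059]]
board [[240.8087158203125, 180.40777587890625], [254.9952392578125, 127.91763305664062], [354.40911865234375, 154.7862548828125], [340.22259521484375, 207.27639770507812]] [[0.6425, 0.2321], [0.8214, 0.1846], [0.7244, -0.1489], [0.5476, -0.0971]]
```

View pics/crop.png

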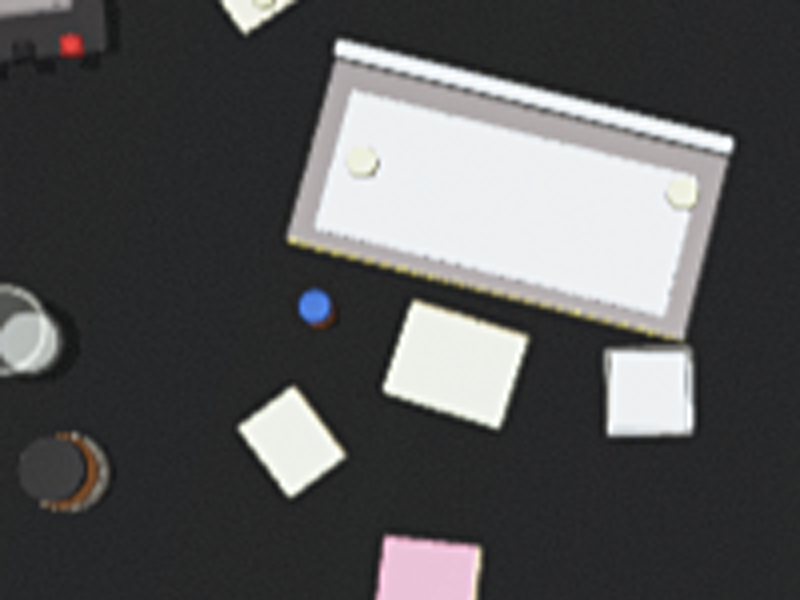

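The crop shows the large cream panel at crop (455,365), i.e. top pixel (284,211), lying flat just short of the yellow front line. The smaller cream one is at (243,230), the pink one below and the boat to the right. So (284,211) is the one. Next I refine the panel and board poses and work out the move.

```bash
cat > m.py <<'E'
from h import *
im=ctrl.get_image("top")
hsv=cv2.cvtColor(im,cv2.COLOR_RGB2HSV)
y=((hsv[:,:,0]>18)&(hsv[:,:,0]<32)&(hsv[:,:,1]>90)&(hsv[:,:,2]>90))
yy,xx=np.nonzero(y); k=(xx>235)&(xx<350)&(yy>170)&(yy<212)
P=np.array([ray("top",(a,b),.015)[:2] for a,b in zip(xx[k],yy[k])])
l=cv2.fitLine(P.astype(np.float32),cv2.DIST_HUBER,0,.001,.001).ravel()
d=l[:2] if l[1]>0 else -l[:2]
t=(P-l[2:])@d
mid=l[2:]+d*(t.min()+t.max())/2
print("yellow n",len(P),"len",np.ptp(t),"mid",mid,"yaw",np.arctan2(-d[0],d[1]))
m=((im.min(2)>120)).astype(np.uint8)
n,lab,st,c=cv2.connectedComponentsWithStats(m)
i=lab[211,284]; mm=(lab==i).astype(np.uint8)
ct=cv2.findContours(mm,0,cv2.CHAIN_APPROX_NONE)[0][0][:,0]
W=np.array([ray("top",p,.01)[:2] for p in ct]).astype(np.float32)
r=cv2.minAreaRect(W*1000); b=cv2.boxPoints(r)/1000
print("panel",r,b.round(4).tolist())
X=np.array([d[1],-d[0]])
for q in list(b)+[np.array(r[0])/1000]: print("board frame",np.round([(q-mid)@X,(q-mid)@d],4))
for p in [(260.5,160),(340.5,168),(248.5,196.5),(332,218)]:
    q=ray("top",p,.02)[:2]; print("obj",np.round(q,3),np.round([(q-mid)@X,(q-mid)@d],4))
s=ctrl.get_state(); M=R.from_rotvec(s["tool_rot"]).as_matrix(); print(M.round(3), s["time"])
E
python3 m.py
```

```text
yellow n 41 len 0.3228196479283655 mid [0.6012365  0.07242246] yaw -0.26544994
panel ((539.75048828125, 90.93367004394531), (101.67253875732422, 81.14360046386719), 71.34308624267578) [[0.48500001430511475, 0.05570000037550926], [0.5619000196456909, 0.02979999966919422], [0.5945000052452087, 0.12610000371932983], [0.5175999999046326, 0.15209999680519104]]
board frame [-0.1077 -0.0466]
board frame [-0.0267 -0.0515]
board frame [-0.0206  0.05  ]
board frame [-0.1016  0.0549]
board frame [-0.0642  0.0017]
obj [0.71  0.166] [0.0802 0.1187]
obj [ 0.679 -0.101] [ 0.1204 -0.1467]
obj [0.587 0.206] [-0.0484  0.1252]
obj [ 0.512 -0.069] [-0.0492 -0.1597]
[[ 0.     0.324 -0.946]
 [-0.    -0.946 -0.324]
 [-1.     0.     0.   ]] 0.8
```

```bash
python3 -m crank '[0,-23,-49,0,0,0,50, 0,-23,-49,0,0,0,50, 0,-23,-49,0,0,0,50, 0,-23,-49,0,0,0,50, 0,-23,-49,0,0,0,50]' 20
python3 -m crank '[0,0,0,-0.167,0,0,50, 0,0,0,-0.167,0,0,50, 0,0,0,-0.167,0,0,50, 0,0,0,-0.167,0,0,50, 0,0,0,-0.167,0,0,50]'
python3 -m crank '[0,0,0,-0.167,0,0,50, 0,0,0,-0.167,0,0,50, 0,0,0,-0.167,0,0,50, 0,0,0,-0.167,0,0,50, 0,0,0,-0.167,0,0,50]'
python3 -m crank '[0,0,0,-0.167,0,0,50, 0,0,0,-0.167,0,0,50, 0,0,0,-0.167,0,0,50, 0,0,0,-0.167,0,0,50, 0,0,0,-0.167,0,0,50]'
python3 - <<'E'
from h import *
s=ctrl.get_state(); M=R.from_rotvec(s["tool_rot"]).as_matrix(); print(M.round(3),s["position"], s["time"])
t=np.array([.46,.117,.32]); print((M.T@(t-s["position"]))*1000, s["joint_positions"])
E
```

```text
time: 1.42
position: [0.4061, -0.4255, 0.4051]
tool_rot: [2.043, 0.339, -2.042]
ft_force: [-0.2, -0.0, -0.6]
grip_width: 0.597
time: 2.05
position: [0.405, -0.4268, 0.4049]
tool_rot: [1.498, 0.992, -1.498]
ft_force: [0.2, 0.6, 1.1]
grip_width: 0.571
time: 2.68
position: [0.405, -0.4269, 0.4049]
tool_rot: [0.883, 1.384, -0.884]
ft_force: [0.6, 0.2, 0.1]
grip_width: 0.577
time: 3.3
position: [0.405, -0.4268, 0.4049]
tool_rot: [0.236, 1.558, -0.237]
ft_force: [0.2, -1.1, 0.5]
grip_width: 0.579
[[ 0.     0.297  0.955]
 [-0.     0.955 -0.297]
 [-1.    -0.     0.   ]] [ 0.40501726 -0.42682715  0.40487415] 3.3
[  84.73132565  535.66577611 -108.89203928] [ 1.16898424  0.22112705 -0.46764477  1.59692336  0.10174078  1.34754858
  1.9581017 ]
```

```bash

python3 -m crank '[8.5,53.6,-10.9,0,0,0,50, 8.5,53.6,-10.9,0,0,0,50, 8.5,53.6,-10.9,0,0,0,50, 8.5,53.6,-10.9,0,0,0,50, 8.5,53.6,-10.9,0,0,0,50]'
python3 -m crank '[8.5,53.6,-10.9,0,0,0,50, 8.5,53.6,-10.9,0,0,0,50, 8.5,53.6,-10.9,0,0,0,50, 8.5,53.6,-10.9,0,0,0,50, 8.5,53.6,-10.9,0,0,0,50]'
python3 -m crank '[0,0,0,0,0,0,50, 0,0,0,0,0,0,50, 0,0,0,0,0,0,50, 0,0,0,0,0,0,50, 0,0,0,0,0,0,50]'
python3 - <<'E'
from h import *
im=ctrl.get_image("wrist").copy()
for p in [[.485,.0557,.01],[.5619,.0298,.01],[.5945,.1261,.01],[.5176,.1521,.01],[.6012,.0724,.015]]:
    q=proj("wrist",np.array(p)); print(q.round(1)); cv2.circle(im,tuple(int(v) for v in q),4,(255,0,0),1)
cv2.imwrite("pics/w1.png",im[:,:,::-1]); s=ctrl.get_state(); print(s["joint_positions"],s["time"])
E
```

```text
time: 3.92
position: [0.434, -0.1531, 0.3623]
tool_rot: [0.24, 1.556, -0.242]
ft_force: [0.1, -0.0, -0.4]
grip_width: 0.572
time: 4.55
position: [0.4629, 0.1187, 0.32]
tool_rot: [0.241, 1.555, -0.242]
ft_force: [0.9, -0.3, 0.0]
grip_width: 0.572
time: 5.18
position: [0.4631, 0.1163, 0.3198]
tool_rot: [0.242, 1.557, -0.242]
ft_force: [0.0, 0.0, -0.4]
grip_width: 0.569
[261.7 229.5]
[264.  307.1]
[367.8 308.7]
[372.9 231.2]
[317.7 331.9]
[ 0.67799135  0.0821371  -1.00417946  1.94657525  0.0763668   1.15187526
  0.9071562 ] 5.225
```

View pics/w1.png

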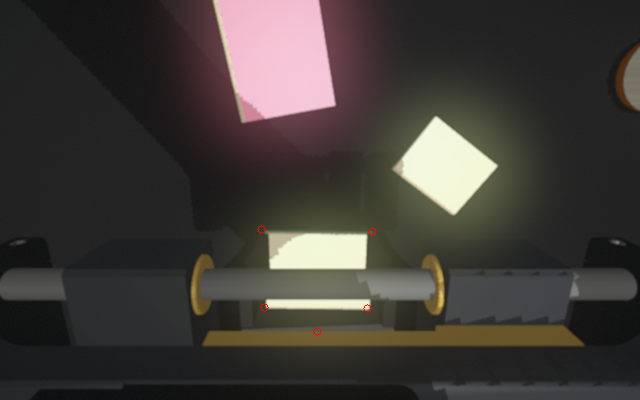

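The wrist view shows the large panel centred between the jaws: near corners at about (268,233) and (367,232), matching my projections to about 2 mm. I align the yaw with the board and descend behind the near edge.

```bash

python3 -m crank '[26,0,0,-0.033,0,0,50, 26,0,0,0,0,0,50, 26,0,0,0,0,0,50, 26,0,0,0,0,0,50, 26,0,0,0,0,0,50]'
python3 -m crank '[3,0,0,0,0,0,50, 0,0,0,0,0,0,50, 0,0,0,0,0,0,50, 0,0,4,0,0,0,50, 0,0,4,0,0,0,50]'
python3 - <<'E'
from h import *
s=ctrl.get_state(); print(s["position"],s["ft_force"],s["torque"],s["time"],R.from_rotvec(s["tool_rot"]).as_matrix().round(3).tolist())
E
```

```text
time: 5.85
position: [0.4631, 0.1167, 0.1889]
tool_rot: [0.215, 1.56, -0.215]
ft_force: [0.7, -0.0, 0.0]
grip_width: 0.577
time: 6.48
position: [0.4713, 0.1147, 0.1872]
tool_rot: [0.215, 1.559, -0.215]
ft_force: [-1.0, -0.5, 0.5]
grip_width: 0.575
[0.47126315 0.11467372 0.18722108] [-1.02945855 -0.46600618  0.53364498] [ 0.06143729 -0.18505431 -0.00787807] 6.475 [[0.001, 0.271, 0.963], [-0.0, 0.963, -0.271], [-1.0, -0.0, 0.001]]
```

```bash

python3 -m crank '[0.7,0,6,0,0,0,50, 0,0,6,0,0,0,50, 0,0,5,0,0,0,50, 0,0,5,0,0,0,50, 0,0,5,0,0,0,50]'
python3 -m crank '[0,0,3,0,0,0,50, 0,0,3,0,0,0,50, 0,0,2,0,0,0,50, 0,0,2,0,0,0,50, 0,0,2,0,0,0,50]'

```

```text
time: 7.1
position: [0.4967, 0.1075, 0.1859]
tool_rot: [0.215, 1.561, -0.215]
ft_force: [-0.3, 0.3, 0.1]
grip_width: 0.576
time: 7.72
position: [0.5083, 0.1043, 0.186]
tool_rot: [0.215, 1.56, -0.215]
ft_force: [-0.9, 0.3, -0.9]
grip_width: 0.577
```

```bash

python3 -m crank '[0,0,1.5,0,0,0,50, 0,0,1.5,0,0,0,50, 0,0,1.5,0,0,0,50, 0,0,0.5,0,0,0,50, 0,0,0,0,0,0,50]'
python3 - <<'E'
from h import *
im=ctrl.get_image("top"); cv2.imwrite("pics/t2.png",cv2.resize(im[140:260,200:360],None,fx=5,fy=5,interpolation=cv2.INTER_CUBIC)[:,:,::-1])
im=ctrl.get_image("scene"); cv2.imwrite("pics/s2.png",cv2.resize(im[130:270,240:440],None,fx=4,fy=4,interpolation=cv2.INTER_CUBIC)[:,:,::-1])
E
```

```text
time: 8.35
position: [0.5131, 0.103, 0.186]
tool_rot: [0.215, 1.56, -0.215]
ft_force: [-0.3, -0.8, -0.7]
grip_width: 0.573
```

View pics/t2.png

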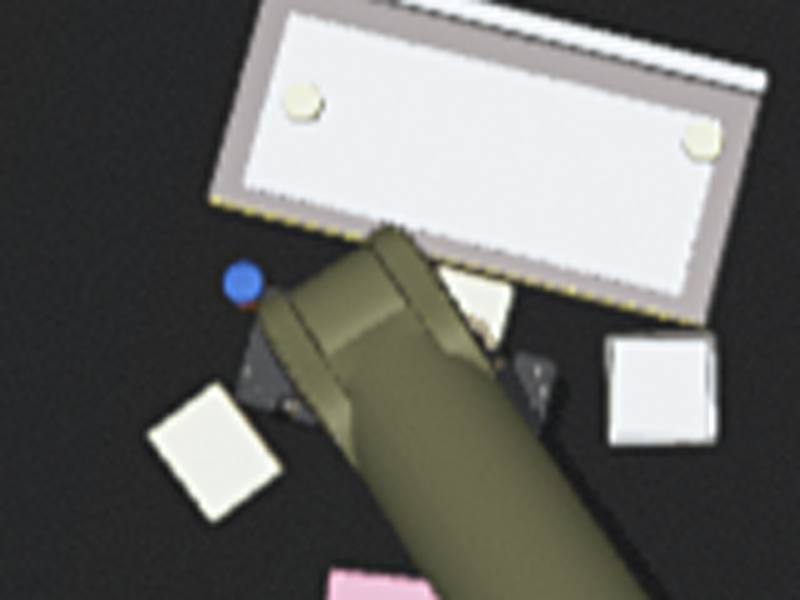

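View pics/s2.png

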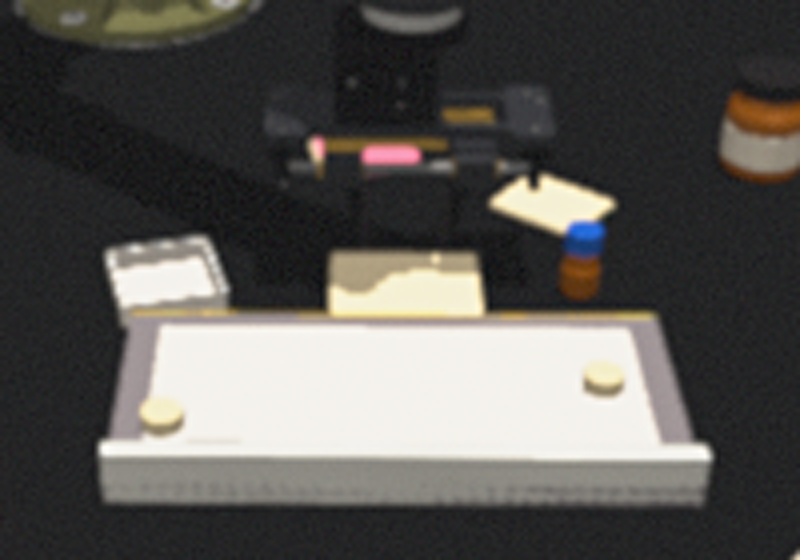

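Both pictures show the panel square to the board and just short of the yellow line (top crop (475,300)), with the vial and boat clear. I press on gently until the force rises.

```bash

python3 -m crank '[0,0,1,0,0,0,50, 0,0,1,0,0,0,50, 0,0,0.5,0,0,0,50, 0,0,0,0,0,0,50, 0,0,0,0,0,0,50]'

```

```text
time: 9.07
position: [0.5155, 0.1023, 0.186]
tool_rot: [0.215, 1.56, -0.215]
ft_force: [-0.9, 0.4, -0.1]
grip_width: 0.574
```

```bash

python3 -m crank '[0,0,1,0,0,0,50, 0,0,0.5,0,0,0,50, 0,0,0,0,0,0,50, 0,0,0,0,0,0,50, 0,0,0,0,0,0,50]'
python3 -m crank '[0,0,1,0,0,0,50, 0,0,0.5,0,0,0,50, 0,0,0,0,0,0,50, 0,0,0,0,0,0,50, 0,0,0,0,0,0,50]'

```

```text
time: 9.7
position: [0.5169, 0.1019, 0.186]
tool_rot: [0.215, 1.56, -0.215]
ft_force: [-0.6, 0.2, 0.5]
grip_width: 0.576
time: 10.32
position: [0.5176, 0.1019, 0.1859]
tool_rot: [0.214, 1.562, -0.215]
ft_force: [-5.1, 0.3, 4.1]
grip_width: 0.574
```

Contact at about 5 N against the board. Now I press slightly more and start along the 75 mm arc.

```bash

python3 -m crank '[0,0,0.6,0,0,0,50, -1,0,0,0,0,0,50, -2,0,0.1,0,0,0,50, -2.5,0,0.1,0,0,0,50, -2.5,0,0.2,0,0,0,50]'
python3 - <<'E'
from h import *
im=ctrl.get_image("scene"); cv2.imwrite("pics/s3.png",cv2.resize(im[130:270,240:440],None,fx=4,fy=4,interpolation=cv2.INTER_CUBIC)[:,:,::-1])
s=ctrl.get_state(); print(s["ft_force"],s["position"])
E
```

```text
time: 10.95
position: [0.5183, 0.1013, 0.1934]
tool_rot: [0.214, 1.563, -0.215]
ft_force: [-4.1, 0.8, -0.5]
grip_width: 0.575
[-5.27233537  1.51297639  0.98944069] [0.51829906 0.10135939 0.19368897]
```

View pics/s3.png

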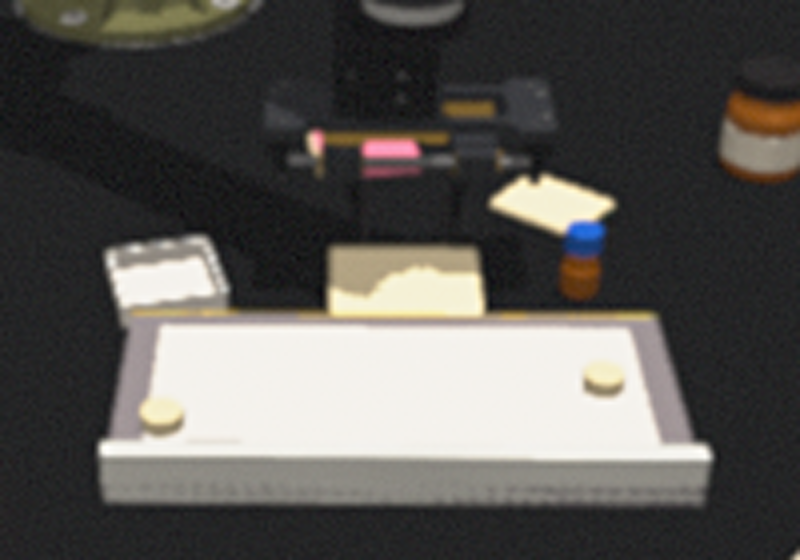

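The near edge has risen (crop row about 246, it was 252) and the press is still about 5 N, so it is following the tips. I continue along the arc.

```bash

python3 -m crank '[-3.9,0,1,0,0,0,50, -3.9,0,0.8,0,0,0,50, -3.8,0,1,0,0,0,50, -3.8,0,1.1,0,0,0,50, -3.7,0,1.3,0,0,0,50]'

```

```text
time: 11.62
position: [0.5227, 0.1001, 0.2124]
tool_rot: [0.213, 1.565, -0.216]
ft_force: [-7.7, 1.2, 1.7]
grip_width: 0.575
```

```bash

python3 -m crank '[-3.6,0,1.5,0,0,0,50, -3.5,0,1.7,0,0,0,50, -3.5,0,1.9,0,0,0,50, -3.4,0,2,0,0,0,50, -3.2,0,2.2,0,0,0,50]'
python3 - <<'E'
from h import *
im=ctrl.get_image("scene"); cv2.imwrite("pics/s4.png",cv2.resize(im[130:270,240:440],None,fx=4,fy=4,interpolation=cv2.INTER_CUBIC)[:,:,::-1])
s=ctrl.get_state(); print(s["ft_force"],s["torque"],s["position"])
E
```

```text
time: 12.25
position: [0.531, 0.098, 0.2298]
tool_rot: [0.213, 1.567, -0.216]
ft_force: [-11.7, 1.6, 6.6]
grip_width: 0.576
[-12.25716315   0.23830524   8.55098479] [0.36827822 2.6042335  0.12245904] [0.53123968 0.09795633 0.23015576]
```

View pics/s4.png

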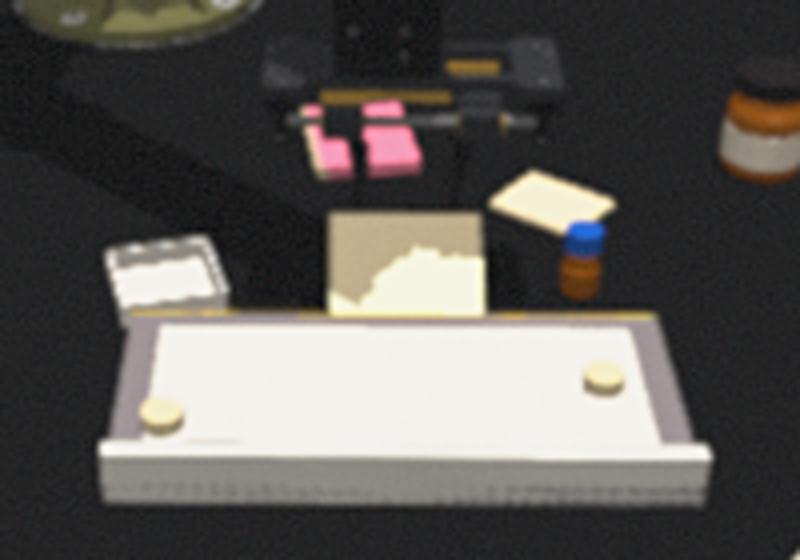

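The panel is rising square and flush with the edge (top edge now at crop row 212). The press is about 15 N, a bit high, so I ease it slightly and go on.

```bash

python3 -m crank '[-3.6,0,1.7,0,0,0,50, -3.1,0,2.4,0,0,0,50, -2.9,0,2.6,0,0,0,50, -2.8,0,2.8,0,0,0,50, -2.6,0,2.9,0,0,0,50]'

```

```text
time: 12.92
position: [0.5456, 0.0939, 0.2459]
tool_rot: [0.215, 1.559, -0.215]
ft_force: [-4.3, 0.9, 4.7]
grip_width: 0.574
```

```bash

python3 -m crank '[-2.1,0,3.3,0,0,0,50, -2.1,0,3.3,0,0,0,50, -2,0,3.4,0,0,0,50, -1.8,0,3.5,0,0,0,50, -1.6,0,3.6,0,0,0,50]'
python3 - <<'E'
from h import *
im=ctrl.get_image("scene"); cv2.imwrite("pics/s5.png",cv2.resize(im[130:270,240:440],None,fx=4,fy=4,interpolation=cv2.INTER_CUBIC)[:,:,::-1])
s=ctrl.get_state(); print(s["ft_force"],s["torque"],s["position"])
E
```

```text
time: 13.55
position: [0.5625, 0.0894, 0.2562]
tool_rot: [0.215, 1.558, -0.215]
ft_force: [-4.8, 0.3, 8.7]
grip_width: 0.572
[-4.18589426 -0.16838658  9.43365157] [0.05775824 0.77119408 0.01255048] [0.56309879 0.08918021 0.25650024]
```

View pics/s5.png

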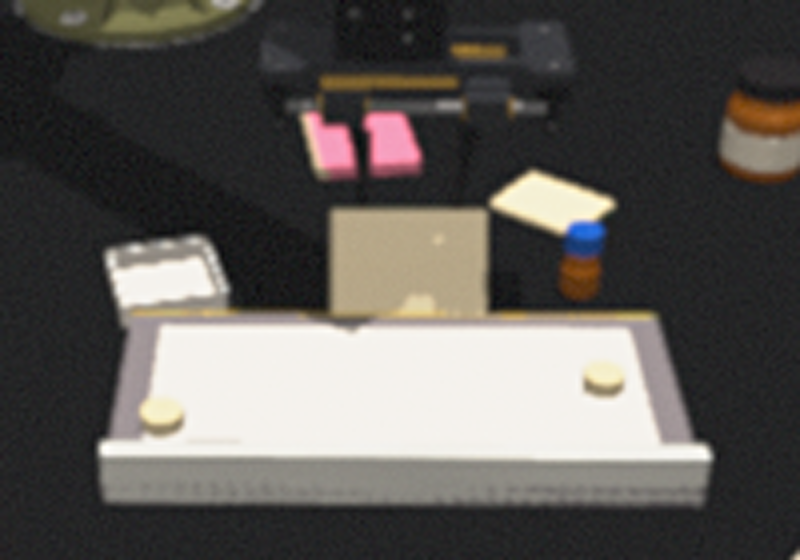

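```bash

python3 -m crank '[-1.9,0,4.8,0,0,0,50, -1.4,0,5,0,0,0,50, -1,0,5.1,0,0,0,50, -0.6,0,5.2,0,0,0,50, -0.3,0,5.2,0,0,0,50]'
python3 - <<'E'
from h import *
im=ctrl.get_image("scene"); cv2.imwrite("pics/s6.png",cv2.resize(im[130:270,240:440],None,fx=4,fy=4,interpolation=cv2.INTER_CUBIC)[:,:,::-1])
s=ctrl.get_state(); print(s["ft_force"],s["torque"],s["position"])
E
```

```text
time: 14.22
position: [0.5882, 0.0822, 0.2624]
tool_rot: [0.216, 1.554, -0.214]
ft_force: [-1.4, 0.8, 9.5]
grip_width: 0.575
[-0.34527201 -0.12741046  7.35895602] [ 0.0329717  -0.06567858  0.10264081] [0.5888732  0.08189661 0.26242187]
```

View pics/s6.png

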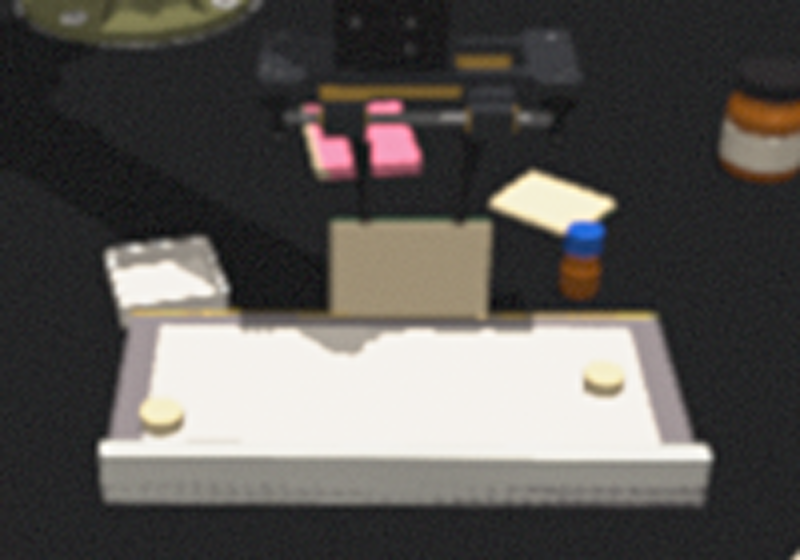

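Nearly upright with the tips on the top edge, the green rim just showing at crop (410,218). Now I carry it past upright.

```bash

python3 -m crank '[-0.3,0,5,0,0,0,50, -0.2,0,5,0,0,0,50, 0,0,5,0,0,0,50, 0,0,5,0,0,0,50, 0,0,5,0,0,0,50]'
python3 - <<'E'
from h import *
im=ctrl.get_image("scene"); cv2.imwrite("pics/s7.png",cv2.resize(im[130:270,240:440],None,fx=4,fy=4,interpolation=cv2.INTER_CUBIC)[:,:,::-1])
s=ctrl.get_state(); print(s["ft_force"],s["torque"],s["position"])
E
```

```text
time: 14.9
position: [0.6108, 0.0755, 0.2607]
tool_rot: [0.215, 1.559, -0.215]
ft_force: [-0.2, 0.7, 0.2]
grip_width: 0.573
[0.84108028 0.90699038 1.42396283] [ 0.31187975 -0.37023177  0.00686228] [0.61110244 0.07513023 0.2604023 ]
```

View pics/s7.png

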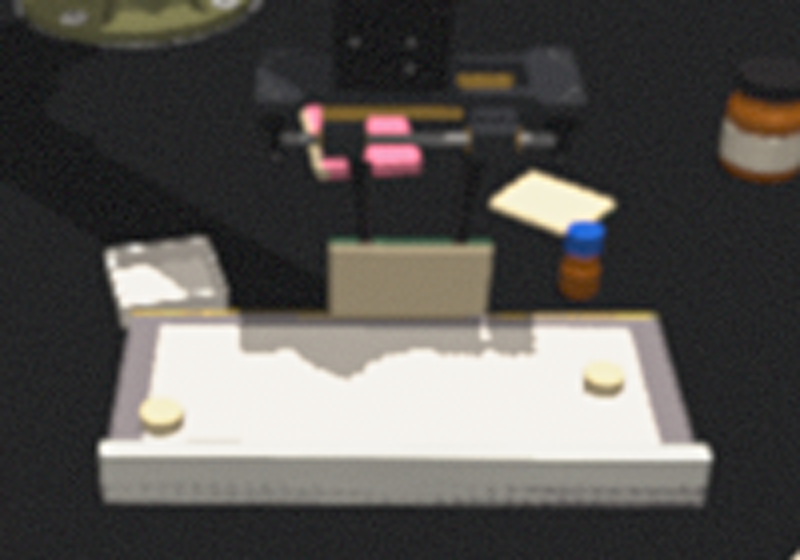

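It is past upright and the load is off the tips. I let time pass, keeping the tips behind it.

```bash

python3 -m crank '[0,0,3,0,0,0,50, 0,0,0,0,0,0,50, 0,0,0,0,0,0,50, 0,0,0,0,0,0,50, 0,0,0,0,0,0,50]'
python3 - <<'E'
from h import *
im=ctrl.get_image("scene"); cv2.imwrite("pics/s8.png",cv2.resize(im[130:270,240:440],None,fx=4,fy=4,interpolation=cv2.INTER_CUBIC)[:,:,::-1])
s=ctrl.get_state(); print(s["ft_force"],s["torque"],s["position"])
E
```

```text
time: 15.58
position: [0.6129, 0.0749, 0.2606]
tool_rot: [0.215, 1.56, -0.215]
ft_force: [-0.2, 0.4, -0.7]
grip_width: 0.58
[-1.00110542 -0.72866248 -0.32329156] [ 0.05340592 -0.19463982 -0.01834369] [0.61289558 0.07491673 0.26058429]
```

View pics/s8.png

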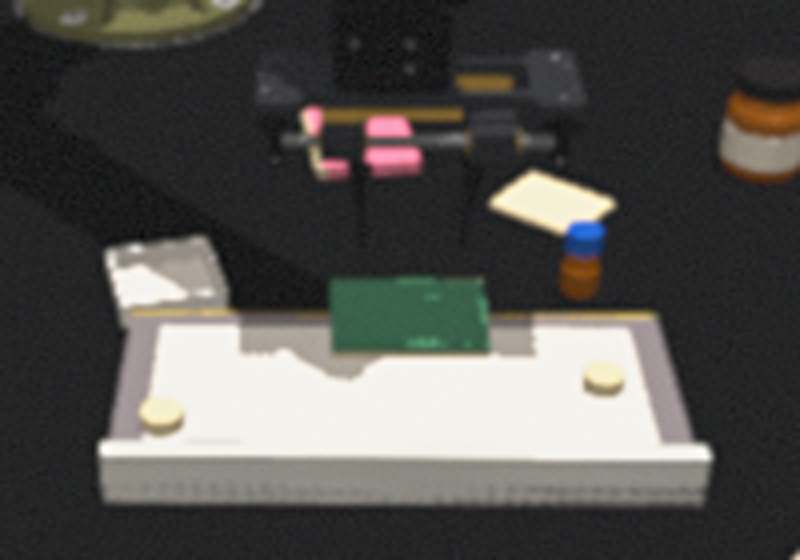

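```bash
cat > b.py <<'E'
from h import *
import sys
mid=np.array([.6012,.0724]);yaw=-.268;X=np.array([np.cos(yaw),np.sin(yaw)]);Y=np.array([-X[1],X[0]])
im=ctrl.get_image("scene")
g=((im[:,:,1].astype(int)-im[:,:,0]>20)&(im[:,:,1].astype(int)>im[:,:,2]+5)).astype(np.uint8); g[:180]=0; g[245:]=0; g[:,:300]=0; g[:,400:]=0
c=max(cv2.findContours(g,0,cv2.CHAIN_APPROX_NONE)[0],key=cv2.contourArea)[:,0]
W=[]
for p in c:
    q=ray("scene",p,.025)[:2]; W.append([(q-mid)@X,(q-mid)@Y])
r=cv2.minAreaRect(np.array(W,np.float32)*1000); print(r, cv2.boxPoints(r).round(1).tolist())
s=ctrl.get_state(); q=s["position"][:2]; print("tcp board",((q-mid)@X)*1000,((q-mid)@Y)*1000,s["position"][2]*1000,s["ft_force"].round(1) if hasattr(s["ft_force"],"round") else s["ft_force"],s["time"])
E
python3 b.py
```

```text
((14.441032409667969, 4.28961181640625), (82.53114318847656, 101.61735534667969), 0.6567752957344055) [[-27.399999618530273, 54.599998474121094], [-26.200000762939453, -47.0], [56.29999923706055, -46.0], [55.099998474121094, 55.599998474121094]]
tcp board 10.651155345908135 5.5210226501166 260.6287624634348 [-0.4  0.4  0.2] 15.675
```

Landed flat, green up; its 82 x 101 mm footprint at z = 25 mm fits. It overhangs the front edge by about 27 mm. I back off, go down behind it and push it on by about 40 mm.

```bash

python3 -m crank '[-2,0,-14,0,0,0,50, 0,0,-14,0,0,0,50, 0,0,-14,0,0,0,50, 0,0,-14,0,0,0,50, 0,0,-12,0,0,0,50]'
python3 -m crank '[15,-1,0,0,0,0,50, 15,0,0,0,0,0,50, 15,0,0,0,0,0,50, 17,0,0,0,0,0,50, 0,0,0,0,0,0,50]'
python3 b.py
```

```text
time: 16.3
position: [0.5464, 0.0936, 0.2627]
tool_rot: [0.214, 1.56, -0.215]
ft_force: [0.4, -0.1, -0.5]
grip_width: 0.575
time: 16.92
position: [0.5465, 0.0922, 0.1986]
tool_rot: [0.215, 1.564, -0.215]
ft_force: [0.4, -0.5, 0.5]
grip_width: 0.574
((14.450374603271484, 5.1519775390625), (82.56959533691406, 103.40861511230469), 0.6567767262458801) [[-27.399999618530273, 56.400001525878906], [-26.200000762939453, -47.0], [56.29999923706055, -46.099998474121094], [55.099998474121094, 57.29999923706055]]
tcp board -57.56244947950672 4.966775338272684 199.63929434675458 [1.1 1.  0.3] 16.975
```

```bash

python3 -m crank '[0,0,4,0,0,0,50, 0,0,4,0,0,0,50, 0,0,4,0,0,0,50, 0,0,3,0,0,0,50, 0,0,3,0,0,0,50]'
python3 -m crank '[0,0,3,0,0,0,50, 0,0,3,0,0,0,50, 0,0,3,0,0,0,50, 0,0,3,0,0,0,50, 0,0,3,0,0,0,50]'
python3 b.py
```

```text
time: 17.6
position: [0.5648, 0.0874, 0.2007]
tool_rot: [0.215, 1.56, -0.215]
ft_force: [-0.5, 0.4, 0.5]
grip_width: 0.575
time: 18.23
position: [0.5792, 0.0834, 0.2006]
tool_rot: [0.215, 1.56, -0.215]
ft_force: [-1.6, 0.5, 1.0]
grip_width: 0.57
((28.099609375, 3.936969757080078), (80.76663208007812, 100.99459838867188), 0.6654531955718994) [[-12.899999618530273, 54.0], [-11.699999809265137, -47.0], [69.0999984741211, -46.099998474121094], [67.9000015258789, 54.900001525878906]]
tcp board -23.71859194807386 4.671980421291152 200.64359043288343 [-1.   0.2  0.6] 18.275
```

Panel moving as expected (front edge now at about -12 mm). Pushing 26 mm more.

```bash

python3 -m crank '[0,0,3,0,0,0,50, 0,0,3,0,0,0,50, 0,0,3,0,0,0,50, 0,0,3,0,0,0,50, 0,0,3,0,0,0,50]'
python3 -m crank '[0,0,3,0,0,0,50, 0,0,3,0,0,0,50, 0,0,3,0,0,0,50, 0,0,2,0,0,0,50, 0,0,0,0,0,0,50]'
python3 b.py
```

```text
time: 18.9
position: [0.5937, 0.0793, 0.2006]
tool_rot: [0.215, 1.56, -0.215]
ft_force: [-0.9, 0.0, 0.4]
grip_width: 0.575
time: 19.52
position: [0.6043, 0.0763, 0.2006]
tool_rot: [0.215, 1.56, -0.215]
ft_force: [0.1, -1.1, 0.1]
grip_width: 0.572
((56.663185119628906, 3.221649169921875), (98.63290405273438, 80.0718002319336), 86.91915130615234) [[14.0, -43.900001525878906], [94.0, -48.20000076293945], [99.30000305175781, 50.29999923706055], [19.299999237060547, 54.599998474121094]]
tcp board 1.9568727133322865 4.5166523371920615 200.6281126050957 [ 0.4  0.3 -0.4] 19.575
```

```bash

python3 -m crank '[0,0,-10,0,0,0,50, 0,0,-15,0,0,0,50, 0,0,-20,0,0,0,50, -10,0,-10,0,0,0,50, -30,0,0,0,0,0,50]'
python3 -m crank '[-30,0,0,0,0,0,50, -30,-20,0,0,0,0,50, -30,-50,0,0,0,0,50, 0,-50,0,0,0,0,50, 0,-50,0,0,0,0,50]'
python3 -m crank '[0,-50,0,0,0,0,50, 0,-50,0,0,0,0,50, 0,-50,0,0,0,0,50, 0,-50,0,0,0,0,50, 0,0,0,0,0,0,50]'
python3 b.py
python3 - <<'E'
from h import *
im=ctrl.get_image("top"); cv2.imwrite("pics/t9.png",cv2.resize(im[120:260,200:390],None,fx=4,fy=4,interpolation=cv2.INTER_CUBIC)[:,:,::-1])
im=ctrl.get_image("scene"); cv2.imwrite("pics/s9.png",cv2.resize(im[130:270,240:440],None,fx=4,fy=4,interpolation=cv2.INTER_CUBIC)[:,:,::-1])
E
```

```text
time: 20.2
position: [0.5493, 0.0916, 0.2403]
tool_rot: [0.213, 1.563, -0.215]
ft_force: [1.0, -0.8, 0.1]
grip_width: 0.572
time: 20.82
position: [0.5045, -0.0734, 0.3318]
tool_rot: [0.213, 1.558, -0.216]
ft_force: [-0.6, -0.3, 0.6]
grip_width: 0.574
time: 21.45
position: [0.449, -0.2692, 0.331]
tool_rot: [0.219, 1.559, -0.222]
ft_force: [-0.2, 0.6, -0.4]
grip_width: 0.574
((56.25490188598633, 4.646739959716797), (81.78911590576172, 97.11695861816406), 0.12462145835161209) [[15.300000190734863, 53.099998474121094], [15.5, -44.0], [97.30000305175781, -43.79999923706055], [97.0, 53.29999923706055]]
tcp board -55.90063364736617 -366.65545279059546 331.0736826273677 [1.1 0.6 0.1] 21.5
```

View pics/t9.png

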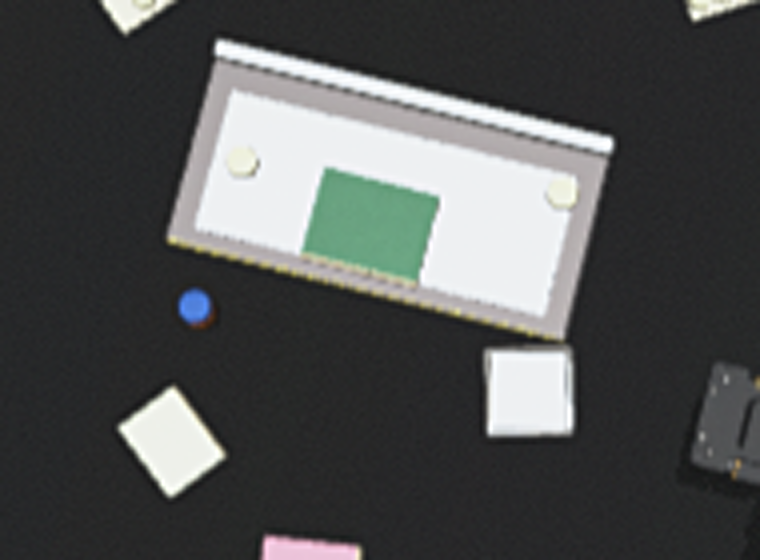

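View pics/s9.png

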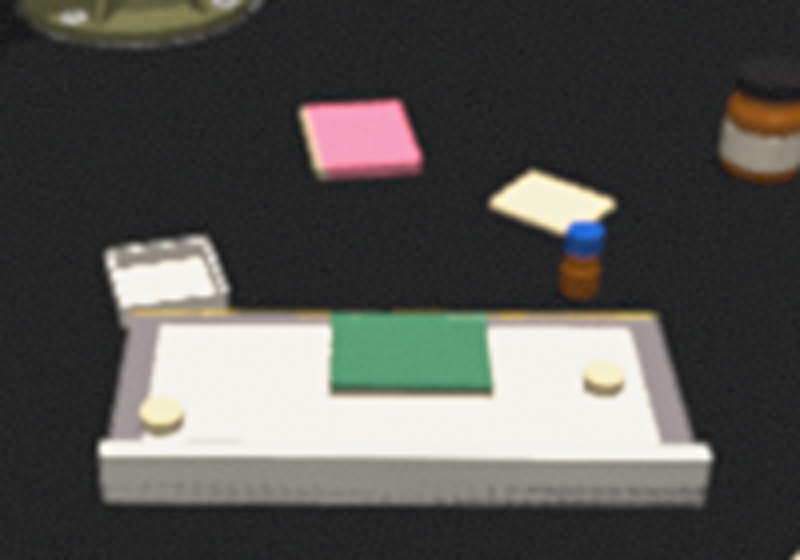

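The top picture shows the panel green side up at crop (370,225). Its front edge runs (300,258)–(418,285), wholly behind the yellow line. The pellets, vial, boat and look-alikes are where they were at the start, and the arm is clear. I hand in the job.

```bash
python3 -c "
from bench import ctrl
print(ctrl.close_job(), ctrl.get_state()['time'])"
```

```text
the job is handed in; nothing more can be done
the job is handed in; nothing more can be done
```

The cream panel is turned over and lies flat, green side up, on the board, and the job is handed in. I pushed it against the front edge with two fingertips, pressing with about 5–15 N. That is above the suggested 5–10 N for a moment, and I eased it off. The tips then carried the near edge along the 75 mm arc until it toppled, and I pushed it on by about 40 mm. I saw no sign of it lifting clear of bench and board.

- **Position:** after the arm withdrew, the panel measured about 82 x 97 mm in the scene picture, which fits it lying flat. Its front edge is about 15 mm behind the yellow line. An earlier fit, made while the tips were still on it, showed a slight yaw, but the unobstructed one does not.
- **Bystanders:** the pellets, vial, boat and the two panel look-alikes look unmoved by eye in the top and scene pictures. In the last crops I saw the jar but not the wash bottle or beaker; the arm did not go low near them.
- **Time:** about 21.6 s on the robot's clock, with the arm clear of everything at the end.

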